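Centre-punch the last screw hole of a cabinet hinge

ROBOT

A 6-joint arm with a two-finger parallel gripper is mounted at the origin on the work surface. World frame = base frame: x ahead of the robot, y to its left, z up, the work surface at z = 0. Lengths are in m, angles in degrees, forces in N, time in s.
With the tool pointing down it reaches from about 0.35 to 0.925 m from the base axis. Payload 6.4 kg.
Tool frame: the origin (TCP) lies midway between the tips of the shut fingers; the grasp point (between the pads) lies 19 mm behind it (r.grip_point_offset is the distance from the TCP to the grasp point, in m); z points along the fingers, y is the direction in which the jaws open and shut (so a half turn about z gives the same grasp; the last joint's range is limited). The gripper opens to 94 mm and grips with 3 to 60 N. Pads are 16 mm wide; open, the fingers measure 119 mm over their backs; the gripper's body (75 mm by 177 mm) begins 78 mm behind the grasp point.
Start: joints at [-73.23, 14.043, 89.255, -0, 76.702, -9.975], TCP at [0.293, -0.58, 0.205] pointing down, gripper open.
Joint ranges: [-179.41, 179.41], [-58.25, 129.5], [7.25, 145.43], [-54.29, 234.29], [11.92, 165.04], [-157.13, 157.13]. Speed limits (degrees/s): [147.25, 147.25, 180, 180, 180, 180].

INTERFACE

Orientations are given as a 3x3 rotation matrix whose columns are the frame's x, y, z axes.
In Python, from cell import r gives the robot as it stands.
- The arm moves only by the tool arm_command, never from a script. Its arguments are lists of equal length, an entry for each row: "claw": the finger opening in m, from 0 to 0.094; "translation": the shift along the tool's x, y, z in m, a list of three; "rot": the turn, a rotation vector about the tool's x, y, z in rad, a list of three. A call has 1 to 20 rows; each row is the pose to reach, as a shift and turn from the pose commanded when the call began, along the tool's axes at that moment; what a row does not reach only later rows make up. A row lasts 1/8 s, in which the tool goes at most 62.5 mm and 10.7 degrees, less where a joint would pass 70% of its speed; a pose out of reach is approached as far as the arm can. A call with a gripper value outside its range is refused whole. The fingers move at their own pace and stop on an object; "force" is the grip in N (left out, the last holds). Time passes only in rows, so rows that repeat a pose let the fingers close. It gives the time, the measured TCP pose, the force and the opening at its end, in the units of the state.
- r.get_obs(): the state, without advancing time (a new reading comes with each control period).
- r.snapshot(name): name is "scene" or "top" or "wrist"; returns the picture (480x640x3 uint8, red, green, blue); there is no depth.
- r.get_calibration(name): a dict with "camera_matrix" (3x3 intrinsics, pixels), "k1" (the pictures are not rectified: a ray, as slopes to the right and down, at radius r is drawn at 1 + k1 r^2 times it, then the intrinsics apply), "R" (3x3) and "t" (3): a world point X has camera coordinates R X + t; the wrist camera has in their place "T_tool_cam" (4x4, takes a point from camera to tool coordinates, whose origin is the TCP and whose axes are the flange's). Camera axes: x right, y down, z forward; pixel columns grow to the right and rows downward; lengths in m; the calibration is good to about 2 mm. A picture is of the moment at which its call begins: read the wrist's pose just before it. get_calibration takes no time and is no camera call.
- r.job_done(): hands the job in, once; it reports no verdict.
The state is a dict: "time": time; "joint_pos": joint angles; "qvel": joint speeds; "effort": joint torques, N m; "position": TCP position; "tcp_rot": TCP orientation; "force": force on the tool from outside, world axes, zero at the start; "torque": the same for the moment, N m; "opening": finger opening in m.
Only numpy, scipy, OpenCV 4.12 (cv2) and the standard library are available. Lean on these libraries where they do the work, as an engineer would, in place of code of your own. Each camera call takes 0.05 s, during which the arm holds its last target. There are 200 camera calls.

TASK

Take the automatic centre punch out of the tool block, set its point in the one hinge hole that has no screw yet and, holding the punch upright, press it slowly straight down until you feel the force peak and fall away as its spring trips - then stop, without ramming it hard against its solid stop. Lift it off and stand it upright, fully down, back in the hole of the block it came from. Do not trip it anywhere else, and leave everything else as it lies.

Things in the scene. Friction and masses are not known exactly. Their poses are not given: they have to be found in the camera images.
- punch: Automatic centre punch, loose, 0.11 to 0.17 kg, standing point down in the tool block. Origin on its axis at the flat shoulder under the barrel; z runs from point to cap. Brass barrel: round, 20 mm across, 0 to 72 mm above the origin; dark cap of the same width, 76 to 92 mm; nose sleeve 10 mm across below the shoulder, tapering to 7 mm at its end 30 mm below the origin.
- punch_grip (a point): Where to grip the punch: on its axis, 40 mm above the shoulder, about half-way up the barrel. Grip firmly, 30 to 60 N: it must push with 10 to 13 N along its axis without sliding in the fingers.
- punch_nose (a point): Lower end of the punch's nose sleeve, on its axis, 70 mm below punch_grip. From it projects the replaceable steel point, 4 mm thick with a blunt cone, on the same axis. The point is set out by 14 to 32 mm, different each time and not measured: the height at which it touches down must be found by feel.
- punch_trip (a joint): How far the point is pushed into the punch, m: 0 sprung out, 0.0065 at the solid stop. Pressing meets 3 N at once, rising to a peak of 10 to 13 N at 2 to 3 mm; then the spring trips and the force falls, to about 9 N at 4.5 mm and 6 N at 6 mm; at the solid stop it climbs again, steeply. Tripped: past 5 mm. More than 16 N on the work is ramming. It springs out when lifted off.
- empty_hole (a point): Centre of the one empty screw hole of the hinge (pale bare wood shows in it), at the leaf's top face, z up. The hole is 9 mm across and 2.5 mm deep with wood at its bottom. The other five holes, 36 mm or more away along the leaf or across the knuckle, hold black countersunk screws, flush with the leaf.
- work: The fixed work: pine cabinet door and face-frame stile, 20 mm thick, on a green mat, joined by a flat-open zinc-grey butt hinge, 100 x 82 mm. Origin on the bench under the hinge's centre; x along the knuckle (9 mm thick, 5 mm proud of the leaf), door on the +y side, 220 mm wide. Wood top at 23 mm, hinge leaf top at 25.5 mm, nothing over 33 mm.
- block_hole (a point): Mouth of the punch's hole in the top face, 70 mm above the bench, of the fixed oak tool block (200 x 62 x 70 mm); x along the block, z up. Round through hole, 13 mm across, 16 mm at its chamfered mouth. The punch stands in it on its shoulder, nose 30 mm down. Three other tools stand 90 to 143 mm away in +x, up to 88 mm above the block.
- pencil: Bystander, loose: flat red carpenter's pencil, 150 mm, lying on the door. Origin at the centre of its underside.
- tape: Bystander, loose: yellow and black tape measure, 70 mm, standing on the bench. Origin at the centre of its underside.
- glue: Bystander, loose: white glue bottle, 60 mm across and 170 mm tall, standing on the bench. Origin at the centre of its underside.
- tin: Bystander, loose: open steel tin of black screws, 84 mm across and 36 mm tall. Origin at the centre of its underside.
- sander: Bystander, loose: cork sanding block, 110 x 65 x 34 mm. Origin at the centre of its underside.
Mind the look-alikes: they are no part of the job. Of the things that look like the punch, the smallest one is meant.

How it is judged (in metres and radians):
On the way, in this order (a step that is already met when the one before it is completed fails the run):
1. the punch, upright in the empty hinge hole, is pressed through its force peak and has tripped (point pushed in more than 5 mm, nose within 3.5 mm of the hole's axis, within 7 degrees of vertical) (value of joint punch_trip above 0.005 m and horizontal distance between punch_nose and empty_hole below 0.0035 m and angle between punch_nose's own z axis and vertical below 0.12 rad), for 0.1 s.
2. the punch is lifted off the work with its point sprung out again (value of joint punch_trip below 0.002 m and z of punch_nose in the frame of empty_hole above 0.032 m), for 0.1 s.
At the end, for the whole second after the job is handed in: The punch stands released and at rest in its hole of the tool block: nose within 4 mm of the hole's axis and at least 27.5 mm down the hole (fully home is 30 mm), within 6 degrees of upright, point sprung out (horizontal distance between punch_nose and block_hole below 0.004 m and z of punch_nose in the frame of block_hole below -0.0275 m and angle between punch_grip's own z axis and vertical below 0.1 rad and value of joint punch_trip below 0.002 m and linear speed of punch below 0.02 m/s); the robot touches nothing.
It fails at once if the punch is rammed: it presses on the work (door, frame, hinge) with more than 16 N (contact force between punch and work above 16 N).
It fails at once if the punch trips anywhere but in the empty hole (point in more than 3.5 mm with the nose more than 4.5 mm off the hole's axis) (value of joint punch_trip above 0.0035 m and horizontal distance between punch_nose and empty_hole above 0.0045 m).
It fails at once if a bystander (pencil, tape, glue, tin or sanding block) is moved more than 25 mm (distance of any of pencil, tape, glue, tin, sander from where it was at the start of the episode above 0.025 m).
It also fails if it takes over 58 s, if anything falls off the work surface, if the arm or the gripper's body presses on something with over 40 N, if the wrist force passes 120 N, or if a joint passes its speed limit or range.

## Working session

There is one attempt and no reset: what is moved stays moved. The work goes in short steps, Python scripts to look and compute and a tool call to move; the robot and the scene stay as the last step left them, time stands still between calls to the robot, and variables do not carry over. Pictures are saved under pics/ and viewed, about 8 in all and at most 12, crops included, and the job is handed in when it is done.

Besides the shell and the picture viewer there is one more tool, called after "Request:" in YAML: its name, and indented under it one key for each argument. arm_command: Moves the arm, as the interface text tells. Its arguments: {"type":"object","properties":{"claw":{"type":"array"},"translation":{"type":"array"},"rot":{"type":"array"},"force":{"type":"number"}},"required":["claw","translation","rot"]}

```bash
mkdir -p pics; ls
python3 - <<'E'
from cell import r
import cv2,numpy as np
for n in("scene","top"):
    cv2.imwrite(f"pics/{n}.png",r.snapshot(n)[:,:,::-1]); print(n,r.get_calibration(n))
print(r.get_calibration("wrist")); print(r.get_obs())
E
```

```text
pics
scene {'camera_matrix': array([[543.17570569,   0.        , 320.02647162],
       [  0.        , 543.17570569, 240.15115975],
       [  0.        ,   0.        ,   1.        ]]), 'k1': 0.011158927935429224, 'R': array([[ 0.78987173,  0.61325505,  0.00457031],
       [ 0.41465077, -0.52854924, -0.74074317],
       [-0.45184886,  0.58698717, -0.67177279]]), 't': array([-0.49094405, -0.1853612 ,  1.66507718])}
top {'camera_matrix': array([[515.52292337,   0.        , 330.03992291],
       [  0.        , 515.52292337, 233.3712229 ],
       [  0.        ,   0.        ,   1.        ]]), 'k1': 0.04122859757555005, 'R': array([[-0.02394711, -0.99961578,  0.01395816],
       [-0.99670361,  0.02279011, -0.07786226],
       [ 0.07751423, -0.01577672, -0.99686641]]), 't': array([-6.15013358e-04,  5.93772161e-01,  1.55612100e+00])}
{'camera_matrix': array([[331.75246004,   0.        , 317.80576967],
       [  0.        , 331.75246004, 241.05773548],
       [  0.        ,   0.        ,   1.        ]]), 'k1': -0.01848368036394271, 'T_tool_cam': array([[-5.53282258e-04, -9.63832141e-01, -2.6650
[... 367 characters left out ...]
61424e+01, -1.05784736e-03,
        7.67009126e+01, -9.97490895e+00]), 'qvel': array([-0.03778416, -0.07119775, -0.19986332,  0.03552925,  0.09640616,
       -0.09349756]), 'effort': array([ 1.75771904e-03, -4.16914058e+01, -3.15526092e+01,  6.87769521e-02,
        3.09413939e-02, -4.46111483e-05]), 'position': array([ 0.29235542, -0.5799538 ,  0.20448642]), 'tcp_rot': array([[ 8.93022420e-01,  4.50011897e-01, -5.00150388e-04],
       [ 4.50012092e-01, -8.93021033e-01,  1.59751358e-03],
       [ 2.72255300e-04, -1.65168917e-03, -9.99998599e-01]]), 'force': array([-0.11135063,  0.47664226, -0.26559627]), 'torque': array([-0.0108209 , -0.00174   , -0.02515581]), 'opening': 0.09365787109077878}
```

View pics/top.png

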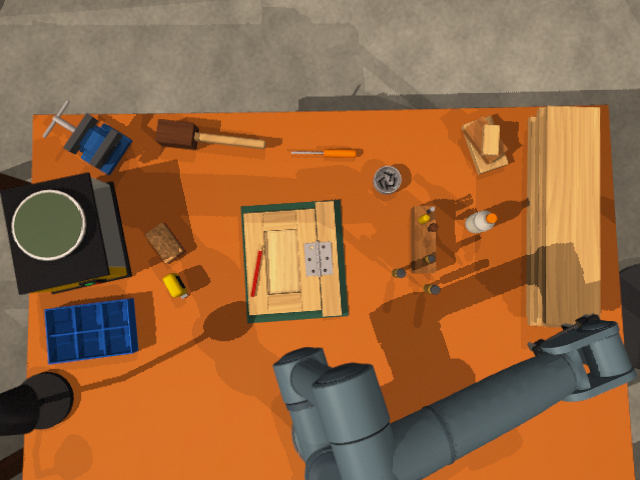

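View pics/scene.png

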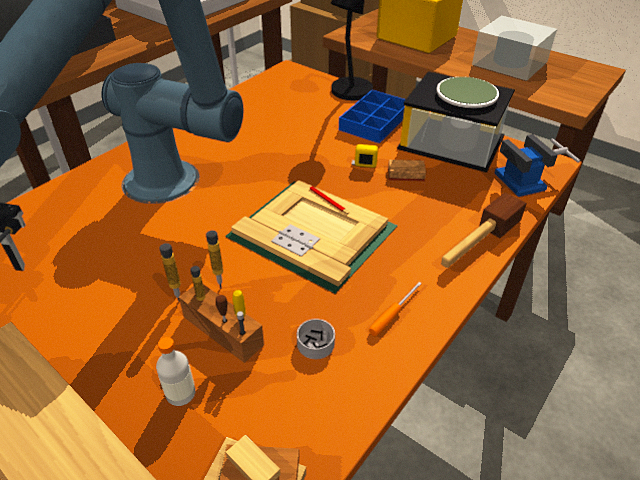

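The top view shows the block at about (424,240), the small punch at its near end (430,259), with two taller look-alikes at (399,272) and (432,289). The hinge is at (319,259). Next I'll enlarge both areas.

```bash
cat > h.py <<'E'
from cell import r
import cv2,numpy as np
def cal(n,obs=None):
    c=r.get_calibration(n)
    if n=="wrist":
        T=np.array(c["T_tool_cam"]); Rw=obs["tcp_rot"]@T[:3,:3]; o=obs["tcp_rot"]@T[:3,3]+obs["position"]
    else: Rw=c["R"].T; o=-Rw@c["t"]
    return c["camera_matrix"],c["k1"],Rw,o
def ray(n,u,v,obs=None):
    K,k,Rw,o=cal(n,obs); d=np.linalg.solve(K,[u,v,1.])[:2]; s=d.copy()
    for _ in range(20): s=d/(1+k*(s@s))
    return o,Rw@np.array([*s,1])
def onz(n,u,v,z,obs=None):
    o,d=ray(n,u,v,obs); return o+d*(z-o[2])/d[2]
def proj(n,X,obs=None):
    K,k,Rw,o=cal(n,obs); p=Rw.T@(np.asarray(X)-o); s=p[:2]/p[2]; s=s*(1+k*(s@s)); return (K@[*s,1])[:2]
E
python3 - <<'E'
import cv2,numpy as np
t=cv2.imread("pics/top.png");s=cv2.imread("pics/scene.png")
a=cv2.resize(t[200:312,290:450],(800,560),interpolation=cv2.INTER_CUBIC)
cv2.imwrite("pics/a.png",a)
b=cv2.resize(s[220:360,150:330],(771,600),interpolation=cv2.INTER_CUBIC)
cv2.imwrite("pics/b.png",b)
E
```

```text
(no output)
```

View pics/a.png

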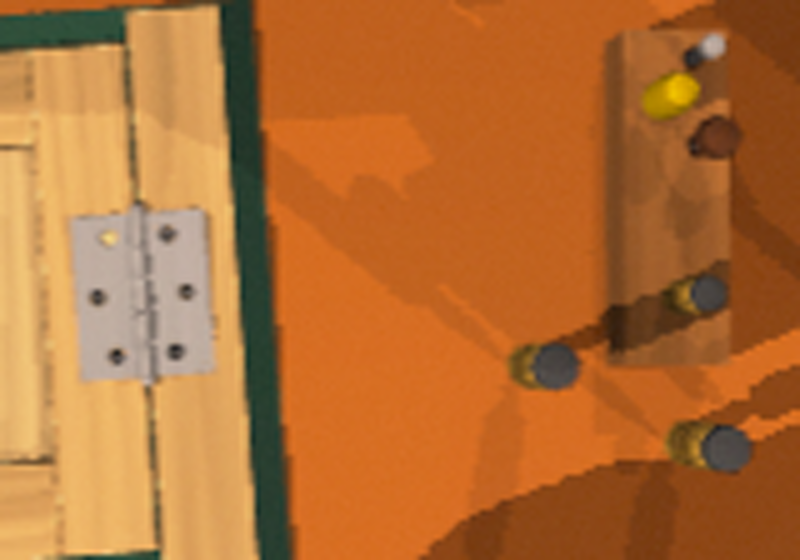

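View pics/b.png

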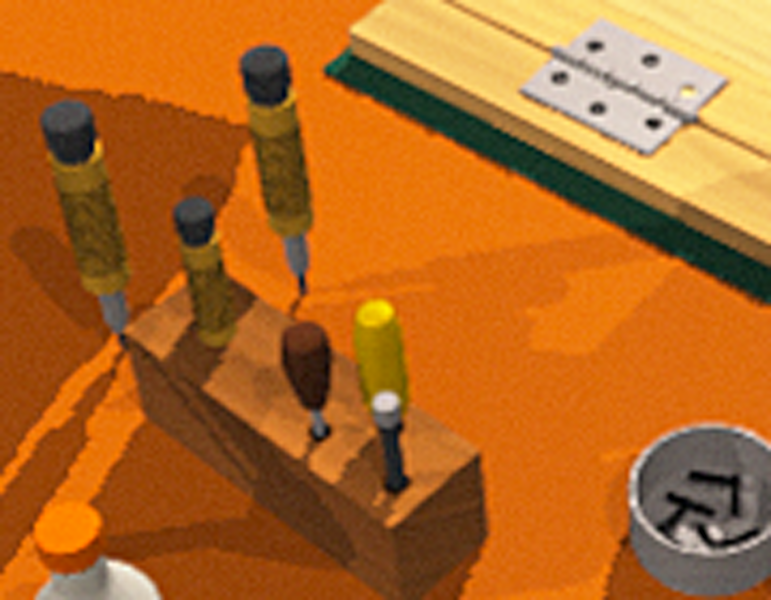

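The enlarged crops show: the punch cap at top px ≈ (431.4,258.4) and scene px ≈ (195,268); the empty hole (pale) at top ≈ (311.4,247.2) and scene ≈ (310.5,241.5). The look-alike caps are at top (400.6,272.6) and (435,289), scene (212,234) and (165.5,247).

Run:
```python
from h import *
def tri(a,b):
    o1,d1=ray("top",*a);o2,d2=ray("scene",*b)
    s=np.linalg.lstsq(np.c_[d1,-d2],o2-o1,rcond=None)[0]; p,q=o1+s[0]*d1,o2+s[1]*d2
    return ((p+q)/2).round(4),(p-q).round(4)
T=lambda x,y:(290+(x+.5)/5-.5,200+(y+.5)/5-.5)
S=lambda x,y:(150+(x+.5)/4.283-.5,220+(y+.5)/4.283-.5)
for n,a,b in[("punch captop",(709,294),(195,206)),("hole",(109,238),(688,92)),("lookA",(558,366),(266,60)),("lookB",(730,448),(68,116))]:
    print(n,*tri(T(*a),S(*b)))
print("punch z.162",onz("top",*T(709,294),.162),onz("scene",*S(195,206),.162))
print("hole",onz("top",*T(109,238),.0255),onz("scene",*S(688,92),.0255))
for n,p in dict(c1=(622,32),c2=(730,32),c3=(614,362),c4=(729,362)).items(): print(n,onz("top",*T(*p),.07))
for n,p in [("screw",(167,233)),("s2",(97,297)),("s3",(116,356))]: print(n,onz("top",*T(*p),.0255))
print("blk scene",[onz("scene",*S(*p),.07).round(3) for p in((126,334),(390,527),(480,458),(217,262))])
print("glue cap top",onz("top",487,218,.17))
```

```text
punch captop [ 0.5078 -0.2912  0.1626] [-0.0028 -0.0031  0.0006]
hole [0.5533 0.0441 0.0245] [-0.0016 -0.0015 -0.0001]
lookA [ 0.4698 -0.2036  0.1776] [-0.0027 -0.0028  0.0004]
lookB [ 0.4228 -0.296   0.1784] [-0.0026 -0.003   0.0008]
punch z.162 [ 0.50642912 -0.29295135  0.162     ] [ 0.50893406 -0.28942505  0.162     ]
hole [0.55240916 0.04339376 0.0255    ] [0.55475222 0.04408312 0.0255    ]
c1 [ 0.66622541 -0.26655848  0.07      ]
c2 [ 0.66474659 -0.33107229  0.07      ]
c3 [ 0.46981152 -0.25459228  0.07      ]
c4 [ 0.46826118 -0.32259838  0.07      ]
screw [0.55463925 0.00794972 0.0255    ]
s2 [0.5166276  0.05145144 0.0255    ]
s3 [0.48053498 0.04064864 0.0255    ]
blk scene [array([ 0.472, -0.322,  0.07 ]), array([ 0.667, -0.327,  0.07 ]), array([ 0.673, -0.269,  0.07 ]), array([ 0.471, -0.257,  0.07 ])]
glue cap top [ 0.61511496 -0.45034283  0.17      ]
```

```bash
cat >> h.py <<'E'
def rel(X):
    o=r.get_obs(); return (o["tcp_rot"].T@(np.asarray(X)-o["position"])).round(4)
E
python3 -c "
from h import *
print(rel([.508,-.291,.26]))"
```

```text
[ 0.3226 -0.1611 -0.0552]
```

Request:
arm_command:
  claw: [0.06,0.06,0.06,0.06,0.06,0.06,0.06,0.06,0.06,0.06,0.06]
  translation:
    - [0.03,-0.015,-0.03]
    - [0.07,-0.035,-0.055]
    - [0.115,-0.058,-0.055]
    - [0.16,-0.08,-0.055]
    - [0.205,-0.103,-0.055]
    - [0.25,-0.125,-0.055]
    - [0.29,-0.145,-0.055]
    - [0.315,-0.157,-0.055]
    - [0.322,-0.161,-0.055]
    - [0.322,-0.161,-0.055]
    - [0.322,-0.161,-0.055]
  rot:
    - [0,0,0]
    - [0,0,0]
    - [0,0,0]
    - [0,0,0]
    - [0,0,0]
    - [0,0,0]
    - [0,0,0]
    - [0,0,0]
    - [0,0,0]
    - [0,0,0]
    - [0,0,0]
  force: 45

```text
time: 1.48
position: [0.507, -0.2927, 0.2603]
tcp_rot: [[0.894, 0.449, -0.0], [0.449, -0.894, -0.0], [-0.0, -0.0, -1.0]]
force: [-0.5, 0.5, 0.4]
opening: 0.0598
```

Run:
```python
from h import *
import pickle
o=r.get_obs(); im=r.snapshot("wrist"); cv2.imwrite("pics/w1.png",im[:,:,::-1]); pickle.dump(o,open("w1.pkl","wb"))
print(o)
for X in([.508,-.291,.162],[.508,-.291,.07]): print(proj("wrist",X,o))
u,v=map(int,proj("wrist",[.508,-.291,.12],o))
a,b=max(0,v-100),max(0,u-130); print(a,b)
cv2.imwrite("pics/w1c.png",cv2.resize(im[a:a+200,b:b+260,::-1],None,fx=3,fy=3,interpolation=cv2.INTER_CUBIC))
```

```text
{'time': 1.475, 'joint_pos': array([-4.10786452e+01,  3.08305998e+00,  9.57092547e+01, -1.52788250e-02,
        8.12222723e+01,  2.22543398e+01]), 'qvel': array([-0.19931094, -0.10597169, -0.01328141,  0.09744697, -0.02564569,
        0.12822764]), 'effort': array([ 4.11147801e-01, -3.45871961e+01, -3.22941363e+01,  8.50986829e-02,
       -9.58091085e-03, -2.46798678e-03]), 'position': array([ 0.50700635, -0.29268023,  0.26029238]), 'tcp_rot': array([[ 8.93611570e-01,  4.48840983e-01, -3.65081122e-04],
       [ 4.48841002e-01, -8.93611635e-01, -3.13737719e-05],
       [-3.40322573e-04, -1.35827411e-04, -9.99999933e-01]]), 'force': array([-0.5362124 ,  0.48869423,  0.3556644 ]), 'torque': array([-0.01762728, -0.00826233,  0.02006861]), 'opening': 0.059798994796606005}
[317.12277154 239.44359078]
[317.36383038 218.21739521]
128 187
```

View pics/w1c.png

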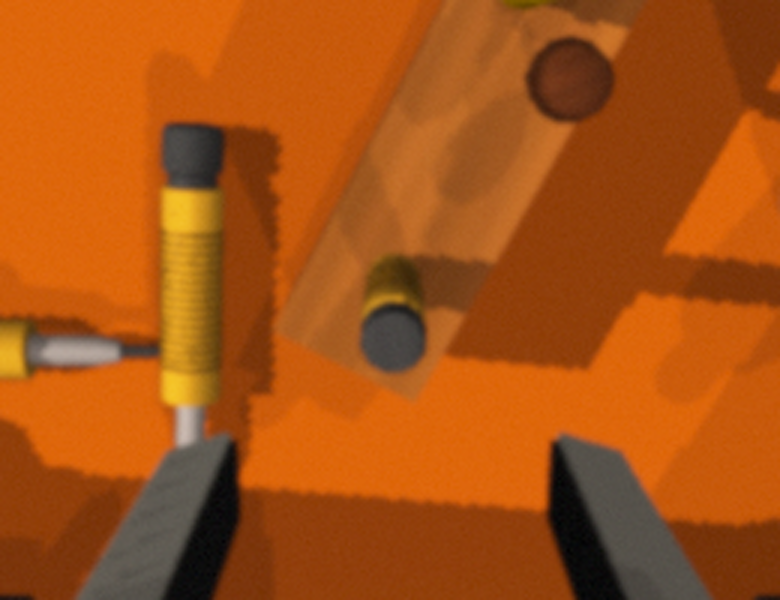

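The wrist crop shows the punch upright: cap centre at crop (394,338), which is wrist px (318.1,240.4), about 1 mm from the prediction. The two look-alikes now lie on the bench to the left, with nothing felt at the wrist, so I'll check where they lie.

Run:
```python
from h import *
import pickle
o=pickle.load(open("w1.pkl","rb"))
print("punch",onz("wrist",318.1,240.4,.162,o))
f=lambda x,y:(187+(x+.5)/3-.5,128+(y+.5)/3-.5)
print("fallen cap end",onz("wrist",*f(192,125),.012,o),"blk corner",onz("wrist",*f(413,400),.07,o),onz("wrist",*f(283,333),.07,o))
t=r.snapshot("top");s=r.snapshot("scene")
a=cv2.resize(t[180:330,290:510],(550,375),interpolation=cv2.INTER_CUBIC);b=cv2.resize(s[200:400,100:350],(469,375))
a=a[:, :]; im=np.hstack([a,b])[:,:,::-1]; cv2.imwrite("pics/c.png",cv2.resize(im,(800,294)))
```

```text
punch [ 0.50761067 -0.29214541  0.162     ]
fallen cap end [ 0.51585505 -0.19248557  0.012     ] blk corner [ 0.4658248  -0.32131469  0.07      ] [ 0.46763428 -0.26421413  0.07      ]
```

View pics/c.png

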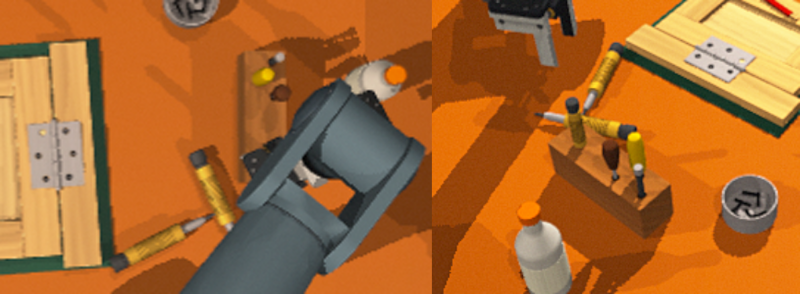

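Both look-alikes have toppled by themselves and lie flat on the bench; one has its cap against the mat near the work. The punch, glue and tin are where they were. Now I descend and grip.

Request:
arm_command:
  claw: [0.06,0.06,0.06,0.06,0.06,0.06,0.06,0.06]
  translation:
    - [0.001,-0.0004,0.015]
    - [0.001,-0.0004,0.045]
    - [0.001,-0.0004,0.085]
    - [0.001,-0.0004,0.125]
    - [0.001,-0.0004,0.155]
    - [0.001,-0.0004,0.169]
    - [0.001,-0.0004,0.169]
    - [0.001,-0.0004,0.169]
  rot:
    - [0,0,0]
    - [0,0,0]
    - [0,0,0]
    - [0,0,0]
    - [0,0,0]
    - [0,0,0]
    - [0,0,0]
    - [0,0,0]

```text
time: 2.62
position: [0.5091, -0.2917, 0.0928]
tcp_rot: [[0.893, 0.45, 0.002], [0.45, -0.893, -0.002], [0.001, 0.002, -1.0]]
force: [-0.1, 0.7, 0.3]
opening: 0.0601
```

Request:
arm_command:
  claw: [0.0,0.0,0.0,0.0,0.0,0.0,0.0,0.0]
  translation:
    - [0,0,0]
    - [0,0,0]
    - [0,0,0]
    - [0,0,0]
    - [0,0,0]
    - [0,0,0]
    - [0,0,0]
    - [0,0,0]
  rot:
    - [0,0,0]
    - [0,0,0]
    - [0,0,0]
    - [0,0,0]
    - [0,0,0]
    - [0,0,0]
    - [0,0,0]
    - [0,0,0]
  force: 50

```text
time: 3.62
position: [0.5084, -0.2911, 0.0916]
tcp_rot: [[0.893, 0.45, 0.0], [0.45, -0.893, -0.0], [0.0, 0.0, -1.0]]
force: [0.4, 0.3, 1.5]
opening: 0.0192
```

Request:
arm_command:
  claw: [0,0,0,0,0,0,0,0,0,0,0,0,0,0,0,0,0,0,0,0]
  translation:
    - [0,0,-0.005]
    - [0,0,-0.015]
    - [0,0,-0.035]
    - [0,0,-0.06]
    - [0,0,-0.085]
    - [0,0,-0.1]
    - [0.01,-0.014,-0.105]
    - [0.028,-0.042,-0.105]
    - [0.05,-0.075,-0.105]
    - [0.075,-0.11,-0.105]
    - [0.1,-0.146,-0.1]
    - [0.125,-0.182,-0.09]
    - [0.147,-0.215,-0.08]
    - [0.167,-0.244,-0.07]
    - [0.181,-0.265,-0.06]
    - [0.188,-0.276,-0.055]
    - [0.191,-0.28,-0.05]
    - [0.191,-0.28,-0.05]
    - [0.191,-0.28,-0.05]
    - [0.191,-0.28,-0.05]
  rot:
    - [0,0,0]
    - [0,0,0]
    - [0,0,0]
    - [0,0,0]
    - [0,0,0]
    - [0,0,0]
    - [0,0,0]
    - [0,0,0]
    - [0,0,0]
    - [0,0,0]
    - [0,0,0]
    - [0,0,0]
    - [0,0,0]
    - [0,0,0]
    - [0,0,0]
    - [0,0,0]
    - [0,0,0]
    - [0,0,0]
    - [0,0,0]
    - [0,0,0]

```text
time: 6.12
position: [0.5532, 0.0444, 0.1419]
tcp_rot: [[0.893, 0.449, 0.001], [0.449, -0.893, -0.0], [0.001, 0.0, -1.0]]
force: [0.7, -0.1, -1.3]
opening: 0.0192
```

Run:
```python
from h import *
import pickle
o=r.get_obs(); im=r.snapshot("wrist"); pickle.dump(o,open("w2.pkl","wb")); cv2.imwrite("pics/w2.png",im[:,:,::-1])
print(o["position"],o["tcp_rot"],o["force"],o["opening"])
for X in([.5535,.044,.0255],o["position"]+[0,0,-.051],o["position"]+[0,0,-.075]): print(proj("wrist",X,o))
u,v=map(int,proj("wrist",[.5535,.044,.0255],o))
a,b=v-75,u-100; print(a,b)
cv2.imwrite("pics/w2c.png",cv2.resize(im[a:a+150,b:b+200,::-1],None,fx=4,fy=4,interpolation=cv2.INTER_CUBIC))
```

```text
[0.55317107 0.04436132 0.14188393] [[ 8.93462659e-01  4.49136903e-01  7.21155401e-04]
 [ 4.49137120e-01 -8.93462825e-01 -1.65284990e-04]
 [ 5.70089953e-04  4.71573626e-04 -9.99999726e-01]] [ 0.72056406 -0.08734507 -1.27305713] 0.019243258567632357
[318.76018188 235.99432496]
[318.33110024 258.58404159]
[318.29698406 249.10861374]
160 218
```

View pics/w2c.png

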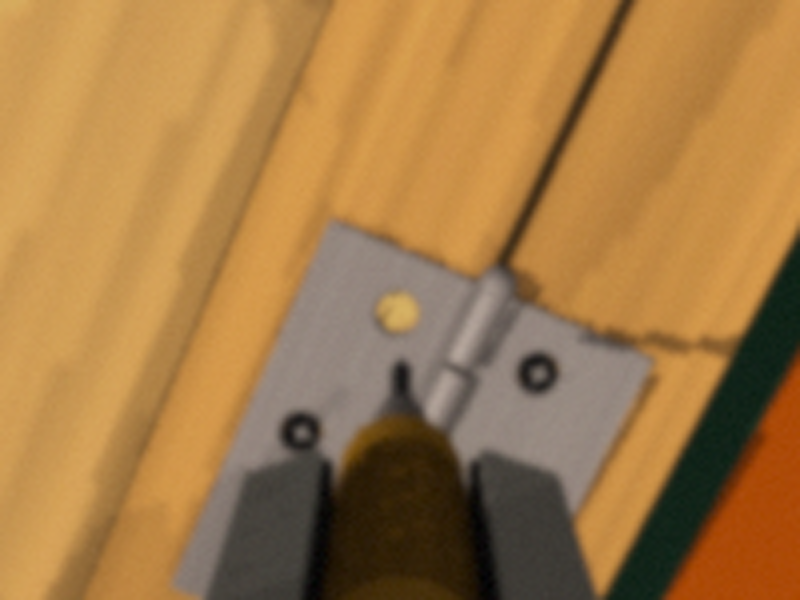

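The wrist crop shows the pale empty hole at crop (396,311), which is px (316.6,237.4), the steel tip at (318.1,250.1), and the barrel rim at about row 263.9.

Run:
```python
from h import *
import pickle
o=pickle.load(open("w2.pkl","rb")); p=o["position"];R=o["tcp_rot"]
H=onz("wrist",316.6,237.4,.0245,o); print("hole",H)
D=np.array([.5084,-.2911])+(H[:2]-[.50761,-.29215])-p[:2]
print("needed shift by w1 relation (tool)",(R.T@[*D,0]).round(4), "if axis=TCP",(R.T@[*(H[:2]-p[:2]),0]).round(4))
for dx in(-.002,-.001,0,.001): 
  print(dx,"rim",proj("wrist",p+R@[.01+dx,0,.0216],o)[1].round(1),"nose end front",proj("wrist",p+R@[.0035+dx,0,.0516],o)[1].round(1),
   "tips",[ (L,proj("wrist",p+R@[dx,0,.0516+L/1000],o)[1].round(1)) for L in(14,18,22,26,30)])
```

```text
hole [0.55116826 0.04506586 0.0245    ]
needed shift by w1 relation (tool) [-0.0003 -0.0021 -0.    ] if axis=TCP [-0.0015 -0.0015 -0.    ]
-0.002 rim 261.2 nose end front 256.3 tips [(14, np.float64(255.0)), (18, np.float64(253.5)), (22, np.float64(252.0)), (26, np.float64(250.5)), (30, np.float64(249.1))]
-0.001 rim 259.8 nose end front 255.0 tips [(14, np.float64(253.8)), (18, np.float64(252.3)), (22, np.float64(250.8)), (26, np.float64(249.3)), (30, np.float64(247.9))]
0 rim 258.3 nose end front 253.7 tips [(14, np.float64(252.6)), (18, np.float64(251.0)), (22, np.float64(249.6)), (26, np.float64(248.1)), (30, np.float64(246.7))]
0.001 rim 256.8 nose end front 252.4 tips [(14, np.float64(251.3)), (18, np.float64(249.8)), (22, np.float64(248.4)), (26, np.float64(246.9)), (30, np.float64(245.6))]
```

Request:
arm_command:
  claw: [0,0,0,0,0,0]
  translation:
    - [-0.0005,-0.001,0.008]
    - [-0.0008,-0.0018,0.018]
    - [-0.0008,-0.0018,0.026]
    - [-0.0008,-0.0018,0.028]
    - [-0.0008,-0.0018,0.028]
    - [-0.0008,-0.0018,0.028]
  rot:
    - [0,0,0]
    - [0,0,0]
    - [0,0,0]
    - [0,0,0]
    - [0,0,0]
    - [0,0,0]

```text
time: 6.92
position: [0.5517, 0.0463, 0.1138]
tcp_rot: [[0.893, 0.45, 0.001], [0.45, -0.893, -0.0], [0.001, 0.0, -1.0]]
force: [0.5, -0.5, -1.9]
opening: 0.0193
```

Run:
```python
from h import *
import pickle
o=r.get_obs(); im=r.snapshot("wrist"); pickle.dump(o,open("w3.pkl","wb"))
print(o["position"],o["force"])
cv2.imwrite("pics/w3c.png",cv2.resize(im[205:305,255:385,::-1],None,fx=6,fy=6,interpolation=cv2.INTER_CUBIC))
```

```text
[0.55168991 0.04626044 0.11383749] [ 0.51821499 -0.50071615 -1.8657157 ]
```

View pics/w3c.png

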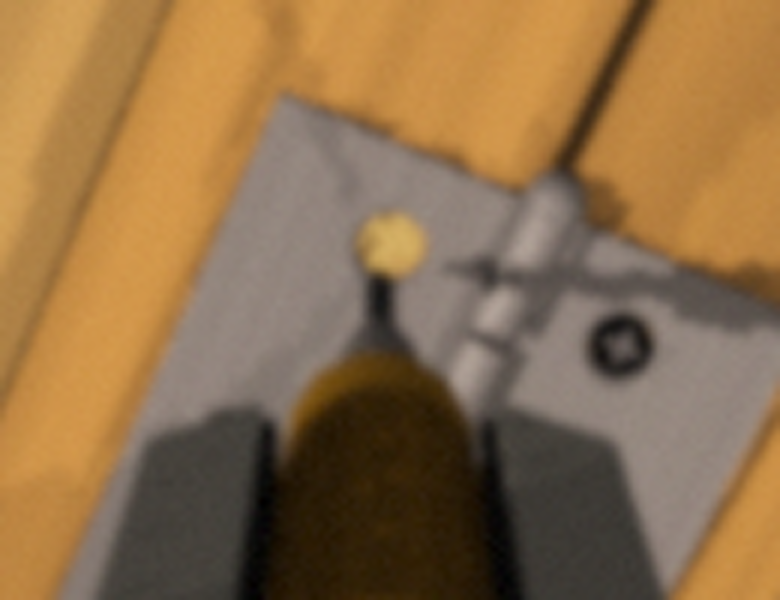

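In the crop the tip is at (377,275) and the hole centre at (391,244), about 9 mm across (70 px). I need roughly +1.3 mm in tool y and a little in x, and I should get lower so tip and hole are at the same depth.

Request:
arm_command:
  claw: [0,0,0,0]
  translation:
    - [0.0005,0.0013,0.002]
    - [0.0008,0.0013,0.004]
    - [0.0008,0.0013,0.004]
    - [0.0008,0.0013,0.004]
  rot:
    - [0,0,0]
    - [0,0,0]
    - [0,0,0]
    - [0,0,0]

```text
time: 7.48
position: [0.5526, 0.0455, 0.1094]
tcp_rot: [[0.893, 0.45, -0.0], [0.45, -0.893, 0.0], [-0.0, -0.0, -1.0]]
force: [0.4, -0.4, -1.7]
opening: 0.0195
```

```bash
cat > look.py <<'E'
from h import *
import sys
o=r.get_obs(); ims=[r.snapshot("wrist").astype(float) for _ in range(3)]; im=np.mean(ims,0).astype(np.uint8)
print(o["position"].round(4),o["force"].round(2))
hsv=cv2.cvtColor(im,cv2.COLOR_RGB2HSV); c=im[225:262,300:338]; 
big=cv2.resize(im[220:270,285:352],None,fx=11,fy=11,interpolation=cv2.INTER_CUBIC)
cv2.imwrite(f"pics/{sys.argv[1]}.png",big[:,:,::-1])
m=((hsv[...,1]>85)&(hsv[...,2]>110)).astype(np.uint8)
n,l,st,ce=cv2.connectedComponentsWithStats(m)
for i in range(1,n):
    if 290<ce[i][0]<350 and 220<ce[i][1]<262 and st[i][4]<400: print("blob",st[i],ce[i].round(2))
g=im.min(2).astype(int)[244:262,306:332]
E
python3 look.py w4
```

```text
[0.5526 0.0455 0.1094] [ 0.42 -0.38 -1.65]
blob [313 242  12  11 101] [318.57 246.91]
```

View pics/w4.png

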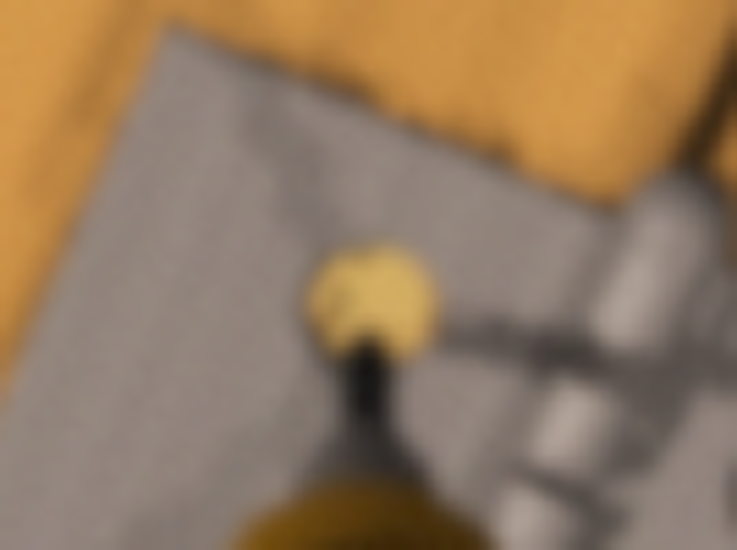

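The pale hole is centred at crop (373,304) and the tip is at (367,335), so the column agrees to 0.4 mm. The row offset is mostly the remaining height. I'll creep down with a small +x correction.

Request:
arm_command:
  claw: [0,0,0,0]
  translation:
    - [0.0008,0.0003,0.001]
    - [0.0008,0.0003,0.002]
    - [0.0008,0.0003,0.002]
    - [0.0008,0.0003,0.002]
  rot:
    - [0,0,0]
    - [0,0,0]
    - [0,0,0]
    - [0,0,0]

```text
time: 8.12
position: [0.5535, 0.0456, 0.1074]
tcp_rot: [[0.893, 0.45, -0.0], [0.45, -0.893, -0.0], [-0.0, -0.0, -1.0]]
force: [-0.3, -0.3, -1.1]
opening: 0.0193
```

```bash
python3 look.py w5
```

```text
[0.5535 0.0456 0.1074] [-0.28 -0.31 -1.11]
blob [312 244  13  10  93] [318.15 248.1 ]
```

View pics/w5.png

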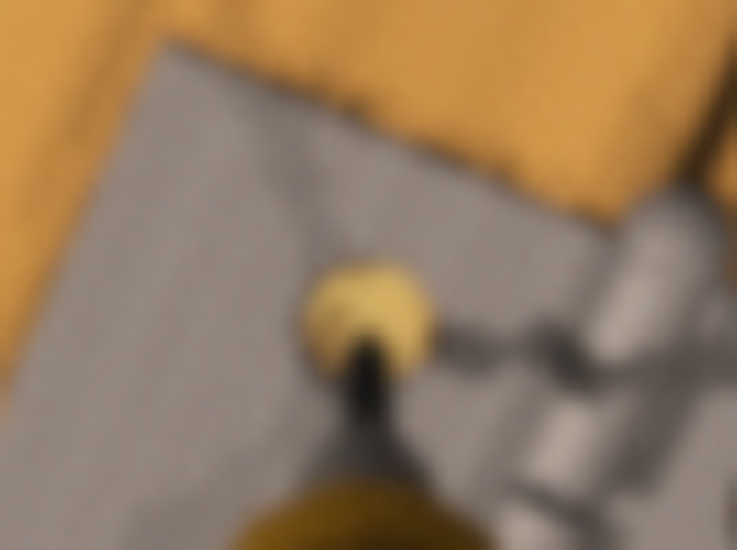

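Tip (367,335) against hole centre (369,322): centred in the column and about 1 px short in the row, which the last few mm of descent will take up. Now I feel for touchdown.

Request:
arm_command:
  claw: [0,0,0,0]
  translation:
    - [0,0,0.0008]
    - [0,0,0.0015]
    - [0,0,0.0015]
    - [0,0,0.0015]
  rot:
    - [0,0,0]
    - [0,0,0]
    - [0,0,0]
    - [0,0,0]

```text
time: 8.78
position: [0.5535, 0.0456, 0.106]
tcp_rot: [[0.893, 0.45, 0.0], [0.45, -0.893, 0.0], [0.0, -0.0, -1.0]]
force: [0.3, -0.8, -1.6]
opening: 0.0196
```

Request:
arm_command:
  claw: [0,0,0,0]
  translation:
    - [0,0,0.0005]
    - [0,0,0.001]
    - [0,0,0.001]
    - [0,0,0.001]
  rot:
    - [0,0,0]
    - [0,0,0]
    - [0,0,0]
    - [0,0,0]

```text
time: 9.28
position: [0.5535, 0.0456, 0.105]
tcp_rot: [[0.893, 0.45, 0.0], [0.45, -0.893, 0.0], [0.0, 0.0, -1.0]]
force: [0.3, 0.1, -1.3]
opening: 0.0194
```

Request:
arm_command:
  claw: [0,0,0,0]
  translation:
    - [0,0,0.0005]
    - [0,0,0.001]
    - [0,0,0.001]
    - [0,0,0.001]
  rot:
    - [0,0,0]
    - [0,0,0]
    - [0,0,0]
    - [0,0,0]

```text
time: 9.78
position: [0.5535, 0.0456, 0.104]
tcp_rot: [[0.893, 0.45, 0.0], [0.45, -0.893, -0.0], [0.0, 0.0, -1.0]]
force: [0.6, -0.1, -1.8]
opening: 0.0193
```

Request:
arm_command:
  claw: [0,0,0,0]
  translation:
    - [0,0,0.0005]
    - [0,0,0.001]
    - [0,0,0.001]
    - [0,0,0.001]
  rot:
    - [0,0,0]
    - [0,0,0]
    - [0,0,0]
    - [0,0,0]

```text
time: 10.28
position: [0.5535, 0.0456, 0.103]
tcp_rot: [[0.893, 0.45, 0.0], [0.45, -0.893, 0.0], [0.0, -0.0, -1.0]]
force: [-0.1, -0.2, -0.5]
opening: 0.0193
```

Request:
arm_command:
  claw: [0,0,0,0]
  translation:
    - [0,0,0.0005]
    - [0,0,0.001]
    - [0,0,0.001]
    - [0,0,0.001]
  rot:
    - [0,0,0]
    - [0,0,0]
    - [0,0,0]
    - [0,0,0]

```text
time: 10.78
position: [0.5537, 0.0455, 0.1023]
tcp_rot: [[0.893, 0.45, 0.0], [0.45, -0.893, -0.0], [0.0, 0.0, -1.0]]
force: [-1.0, -0.3, 3.5]
opening: 0.0197
```

```bash
python3 look.py w6; python3 -c "
from h import *
print(r.get_obs()['force'])"
```

```text
[0.5537 0.0455 0.1023] [-0.98 -0.28  3.54]
blob [312 246  12  11  83] [317.67 250.05]
[-0.395439   -0.25450917  3.29133665]
```

View pics/w6.png

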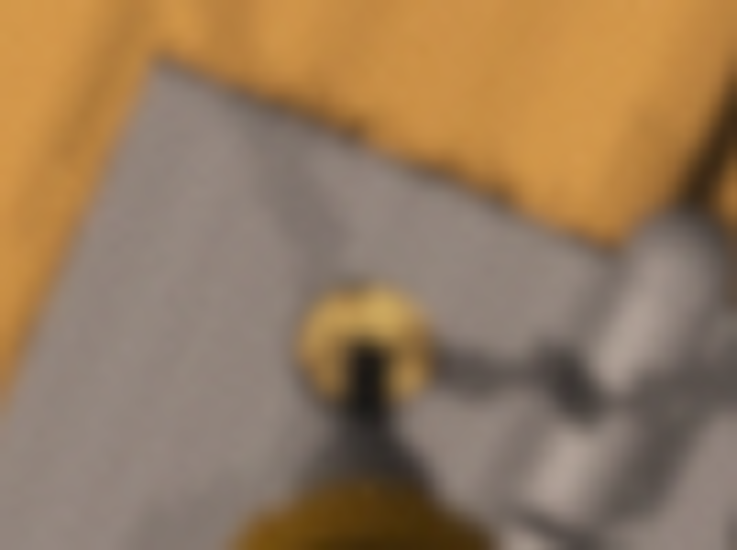

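Touchdown: force rises about 4.8 N above the baseline, and the picture shows the tip (367,343) in the middle of the hole (366,347). Pressing on slowly.

Request:
arm_command:
  claw: [0,0,0,0]
  translation:
    - [0,0,0.0003]
    - [0,0,0.0006]
    - [0,0,0.001]
    - [0,0,0.001]
  rot:
    - [0,0,0]
    - [0,0,0]
    - [0,0,0]
    - [0,0,0]

```text
time: 11.42
position: [0.5538, 0.0455, 0.1014]
tcp_rot: [[0.893, 0.45, 0.001], [0.45, -0.893, -0.0], [0.001, 0.0, -1.0]]
force: [-0.7, 0.5, 5.2]
opening: 0.0195
```

Request:
arm_command:
  claw: [0,0,0,0]
  translation:
    - [0,0,0.0003]
    - [0,0,0.0006]
    - [0,0,0.001]
    - [0,0,0.001]
  rot:
    - [0,0,0]
    - [0,0,0]
    - [0,0,0]
    - [0,0,0]

```text
time: 11.92
position: [0.5539, 0.0455, 0.1007]
tcp_rot: [[0.893, 0.45, 0.001], [0.45, -0.893, -0.0], [0.001, 0.0, -1.0]]
force: [-2.0, 1.1, 8.1]
opening: 0.0197
```

Request:
arm_command:
  claw: [0,0,0,0]
  translation:
    - [0,0,0.0003]
    - [0,0,0.0006]
    - [0,0,0.001]
    - [0,0,0.001]
  rot:
    - [0,0,0]
    - [0,0,0]
    - [0,0,0]
    - [0,0,0]

```text
time: 12.42
position: [0.5541, 0.0455, 0.1]
tcp_rot: [[0.893, 0.45, 0.001], [0.45, -0.893, -0.0], [0.001, 0.001, -1.0]]
force: [-2.8, -0.7, 8.3]
opening: 0.0199
```

Request:
arm_command:
  claw: [0,0,0,0]
  translation:
    - [0,0,0.0003]
    - [0,0,0.0006]
    - [0,0,0.0008]
    - [0,0,0.0008]
  rot:
    - [0,0,0]
    - [0,0,0]
    - [0,0,0]
    - [0,0,0]

```text
time: 12.92
position: [0.5541, 0.0455, 0.0993]
tcp_rot: [[0.893, 0.45, 0.001], [0.45, -0.893, -0.0], [0.001, 0.001, -1.0]]
force: [-2.7, 0.1, 7.7]
opening: 0.0193
```

Request:
arm_command:
  claw: [0,0,0,0]
  translation:
    - [0,0,0.0003]
    - [0,0,0.0006]
    - [0,0,0.0008]
    - [0,0,0.0008]
  rot:
    - [0,0,0]
    - [0,0,0]
    - [0,0,0]
    - [0,0,0]

```text
time: 13.42
position: [0.5541, 0.0455, 0.0985]
tcp_rot: [[0.893, 0.45, 0.001], [0.45, -0.893, -0.0], [0.001, 0.001, -1.0]]
force: [-2.6, 0.3, 9.1]
opening: 0.0192
```

Request:
arm_command:
  claw: [0,0,0]
  translation:
    - [0,0,0.0003]
    - [0,0,0.0005]
    - [0,0,0.0005]
  rot:
    - [0,0,0]
    - [0,0,0]
    - [0,0,0]

```text
time: 13.8
position: [0.554, 0.0455, 0.0978]
tcp_rot: [[0.893, 0.45, 0.001], [0.45, -0.893, -0.0], [0.001, 0.0, -1.0]]
force: [-2.5, 0.0, 8.1]
opening: 0.0192
```

Request:
arm_command:
  claw: [0,0,0]
  translation:
    - [0,0,0.0003]
    - [0,0,0.0005]
    - [0,0,0.0005]
  rot:
    - [0,0,0]
    - [0,0,0]
    - [0,0,0]

```text
time: 14.18
position: [0.5539, 0.0455, 0.097]
tcp_rot: [[0.893, 0.45, 0.001], [0.45, -0.893, -0.0], [0.001, 0.0, -1.0]]
force: [-1.6, -0.3, 6.8]
opening: 0.0196
```

Request:
arm_command:
  claw: [0,0,0,0]
  translation:
    - [0,0,0.0002]
    - [0,0,0.0004]
    - [0,0,0.0004]
    - [0,0,0.0004]
  rot:
    - [0,0,0]
    - [0,0,0]
    - [0,0,0]
    - [0,0,0]

```text
time: 14.68
position: [0.5537, 0.0455, 0.0962]
tcp_rot: [[0.893, 0.45, 0.001], [0.45, -0.893, -0.0], [0.0, 0.0, -1.0]]
force: [-0.3, 0.0, 4.7]
opening: 0.0196
```

```bash
python3 -c "
from h import *
L=[]
for i in range(5):
    r.snapshot('wrist'); o=r.get_obs(); L.append([*o['force'],o['position'][2]*1e3])
print(np.array(L).round(2))"
```

```text
[[-1.06 -0.13  4.94 96.17]
 [ 0.23 -0.81  4.3  96.12]
 [-0.59  0.63  4.33 96.04]
 [-0.17  0.36  5.19 95.97]
 [ 0.31  0.78  4.29 96.01]]
```

The force fell from about 10.5 N to about 6 N net, which is around 6 mm in: tripped and clear of the stop. Now I lift off and go back over the block.

Request:
arm_command:
  claw: [0,0,0,0,0,0,0,0,0,0,0,0,0,0,0,0,0,0,0,0]
  translation:
    - [0,0,-0.005]
    - [0,0,-0.015]
    - [0,0,-0.03]
    - [0,0,-0.05]
    - [0,0,-0.07]
    - [0,0,-0.088]
    - [-0.006,0.009,-0.1]
    - [-0.018,0.026,-0.102]
    - [-0.034,0.05,-0.102]
    - [-0.055,0.08,-0.102]
    - [-0.08,0.116,-0.102]
    - [-0.105,0.153,-0.102]
    - [-0.13,0.19,-0.102]
    - [-0.152,0.222,-0.102]
    - [-0.17,0.248,-0.102]
    - [-0.183,0.267,-0.102]
    - [-0.19,0.277,-0.102]
    - [-0.1918,0.2802,-0.102]
    - [-0.1918,0.2802,-0.102]
    - [-0.1918,0.2802,-0.102]
  rot:
    - [0,0,0]
    - [0,0,0]
    - [0,0,0]
    - [0,0,0]
    - [0,0,0]
    - [0,0,0]
    - [0,0,0]
    - [0,0,0]
    - [0,0,0]
    - [0,0,0]
    - [0,0,0]
    - [0,0,0]
    - [0,0,0]
    - [0,0,0]
    - [0,0,0]
    - [0,0,0]
    - [0,0,0]
    - [0,0,0]
    - [0,0,0]
    - [0,0,0]

```text
time: 17.42
position: [0.5085, -0.2902, 0.1979]
tcp_rot: [[0.893, 0.451, -0.0], [0.451, -0.893, 0.0], [0.0, -0.0, -1.0]]
force: [0.2, -0.0, -0.7]
opening: 0.0196
```

Request:
arm_command:
  claw: [0,0]
  translation:
    - [0,0,0]
    - [0,0,0]
  rot:
    - [0,0,0]
    - [0,0,0]

```text
time: 17.68
position: [0.5084, -0.2906, 0.198]
tcp_rot: [[0.893, 0.45, 0.0], [0.45, -0.893, 0.0], [0.0, -0.0, -1.0]]
force: [-0.2, -0.7, -1.7]
opening: 0.0194
```

Request:
arm_command:
  claw: [0,0,0,0,0,0,0]
  translation:
    - [-0.0002,0.0004,0.012]
    - [-0.0002,0.0004,0.03]
    - [-0.0002,0.0004,0.04]
    - [-0.0002,0.0004,0.048]
    - [-0.0002,0.0004,0.055]
    - [-0.0002,0.0004,0.06]
    - [-0.0002,0.0004,0.06]
  rot:
    - [0,0,0]
    - [0,0,0]
    - [0,0,0]
    - [0,0,0]
    - [0,0,0]
    - [0,0,0]
    - [0,0,0]

```text
time: 18.55
position: [0.5082, -0.2914, 0.1377]
tcp_rot: [[0.893, 0.45, -0.0], [0.45, -0.893, 0.0], [-0.0, -0.0, -1.0]]
force: [-0.3, -0.1, -1.9]
opening: 0.0192
```

Run:
```python
from h import *
o=r.get_obs(); im=r.snapshot("wrist"); print(o["position"],o["force"])
cv2.imwrite("pics/w7.png",cv2.resize(im[205:305,255:385,::-1],None,fx=6,fy=6,interpolation=cv2.INTER_CUBIC))
```

```text
[ 0.5082282  -0.29135519  0.13767615] [-0.31846143 -0.10500311 -1.89971217]
```

Request:
arm_command:
  claw: [0,0,0,0,0]
  translation:
    - [0,0,0.005]
    - [0,0,0.01]
    - [0,0,0.015]
    - [0,0,0.018]
    - [0,0,0.018]
  rot:
    - [0,0,0]
    - [0,0,0]
    - [0,0,0]
    - [0,0,0]
    - [0,0,0]

```text
time: 19.23
position: [0.5082, -0.2913, 0.1196]
tcp_rot: [[0.893, 0.45, -0.001], [0.45, -0.893, 0.0], [-0.0, -0.001, -1.0]]
force: [-0.1, -0.8, -1.6]
opening: 0.0194
```

Request:
arm_command:
  claw: [0,0,0,0,0]
  translation:
    - [0,0,0.005]
    - [0,0,0.01]
    - [0,0,0.015]
    - [0,0,0.018]
    - [0,0,0.018]
  rot:
    - [0,0,0]
    - [0,0,0]
    - [0,0,0]
    - [0,0,0]
    - [0,0,0]

```text
time: 19.85
position: [0.5082, -0.2913, 0.1016]
tcp_rot: [[0.893, 0.45, -0.001], [0.45, -0.893, 0.0], [-0.0, -0.001, -1.0]]
force: [-0.4, 0.2, -2.2]
opening: 0.0195
```

Request:
arm_command:
  claw: [0,0,0,0]
  translation:
    - [0,0,0.004]
    - [0,0,0.008]
    - [0,0,0.009]
    - [0,0,0.009]
  rot:
    - [0,0,0]
    - [0,0,0]
    - [0,0,0]
    - [0,0,0]

```text
time: 20.35
position: [0.5083, -0.2914, 0.0928]
tcp_rot: [[0.893, 0.45, -0.0], [0.45, -0.893, 0.0], [-0.0, -0.0, -1.0]]
force: [0.3, -0.4, -1.5]
opening: 0.0197
```

Request:
arm_command:
  claw: [0,0,0]
  translation:
    - [0,0,0.0005]
    - [0,0,0.001]
    - [0,0,0.001]
  rot:
    - [0,0,0]
    - [0,0,0]
    - [0,0,0]

```text
time: 20.72
position: [0.5084, -0.2914, 0.092]
tcp_rot: [[0.893, 0.45, 0.0], [0.45, -0.893, -0.0], [0.0, 0.0, -1.0]]
force: [1.0, 0.2, -2.4]
opening: 0.0195
```

Request:
arm_command:
  claw: [0,0,0]
  translation:
    - [0,0,0.0004]
    - [0,0,0.0006]
    - [0,0,0.0006]
  rot:
    - [0,0,0]
    - [0,0,0]
    - [0,0,0]

```text
time: 21.1
position: [0.5084, -0.2914, 0.0916]
tcp_rot: [[0.893, 0.45, 0.0], [0.45, -0.893, -0.0], [0.0, 0.0, -1.0]]
force: [-0.5, 0.4, -0.1]
opening: 0.0195
```

Request:
arm_command:
  claw: [0.022,0.026,0.036,0.06,0.06,0.06]
  translation:
    - [0,0,0]
    - [0,0,0]
    - [0,0,0]
    - [0,0,0]
    - [0,0,0]
    - [0,0,0]
  rot:
    - [0,0,0]
    - [0,0,0]
    - [0,0,0]
    - [0,0,0]
    - [0,0,0]
    - [0,0,0]

```text
time: 21.85
position: [0.5083, -0.2914, 0.0914]
tcp_rot: [[0.893, 0.45, -0.0], [0.45, -0.893, 0.0], [0.0, -0.0, -1.0]]
force: [-0.5, 0.3, 0.3]
opening: 0.0596
```

Request:
arm_command:
  claw: [0.06,0.06,0.06,0.06,0.06,0.06,0.06,0.06]
  translation:
    - [0,0,-0.01]
    - [0,0,-0.03]
    - [0,0,-0.06]
    - [0,0,-0.1]
    - [0,0,-0.14]
    - [0,0,-0.165]
    - [0,0,-0.17]
    - [0,0,-0.17]
  rot:
    - [0,0,0]
    - [0,0,0]
    - [0,0,0]
    - [0,0,0]
    - [0,0,0]
    - [0,0,0]
    - [0,0,0]
    - [0,0,0]

```text
time: 22.85
position: [0.5083, -0.2913, 0.2615]
tcp_rot: [[0.893, 0.45, 0.0], [0.45, -0.893, -0.0], [0.0, 0.0, -1.0]]
force: [0.1, 0.1, 0.1]
opening: 0.06
```

Run:
```python
from h import *
o=r.get_obs(); im=r.snapshot("wrist"); print(o["position"],o["force"])
s=r.snapshot("scene")
a=cv2.resize(im[128:328,187:447],(520,400)); b=cv2.resize(s[240:320,150:206],(280,400))
cv2.imwrite("pics/f.png",np.hstack([a,b])[:,:,::-1]); print(proj("scene",[.508,-.2915,.162]),proj("scene",[.508,-.2915,.07]),proj("wrist",[.508,-.2915,.162],o))
```

```text
[ 0.50825287 -0.29134263  0.26150262] [0.12842603 0.05981982 0.05093668]
[194.11276232 268.06679608] [200.31296436 297.07679304] [318.32343797 241.27297735]
```

View pics/f.png

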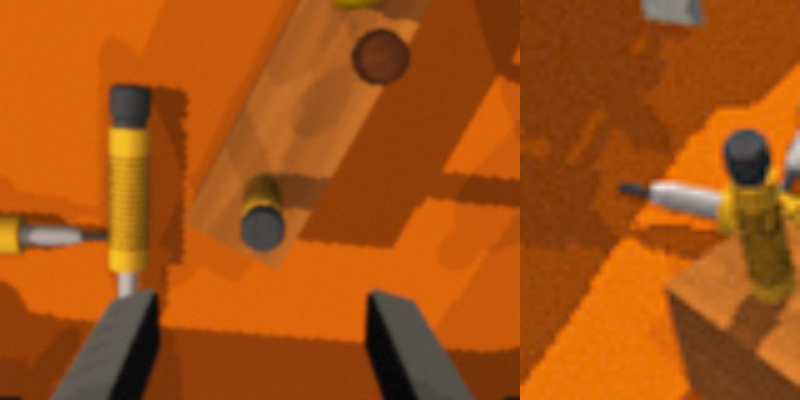

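The punch stands upright and fully down: its cap is at wrist px (318.2,241.2), predicted (318.3,241.3). The fingers are clear of it. Handing in.

```bash
python3 -c "
from cell import r
print(r.job_done())"
```

```text
the job is handed in; nothing more can be done
None
```

The job is handed in: the punch was tripped once in the empty hinge hole and stands back in its own hole in the block. The robot's clock read about 23 s of the 58 s allowed.

- **Press:** I gripped the punch at 50 N. The picture at touchdown showed its tip in the middle of the empty hole. Pressing down slowly, the measured force rose to about 10.5 N and then fell to about 6 N, which is roughly 6 mm of travel. I held it there about 0.25 s, then lifted off. The readings are spot values at each step, with noise of about ±0.7 N, so the true peak could lie slightly higher. None came near 16 N.
- **Return:** The punch went back with no side force, and its weight came off the gripper at the height where I had first gripped it. The last wrist and scene pictures show it upright in the block. Its cap is within 0.1 px of where it should be when fully down, the gripper is open and clear above it, and the wrist force is about 0.
- **Something odd:** The two larger look-alike punches, standing on the bench at the start, had toppled by the time the arm first reached the block. The arm's path kept clear of them and no force was felt, so I think they fell on their own. I did not touch them after that.
- **Bystanders:** The glue and tin looked unmoved in a picture taken before the grip. I did not recheck any of the five bystanders at the end, but the arm kept well away from them.

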